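# Clamp an edge strip onto a model wall in the squaring jig

### The arm

A 6-joint arm with a two-finger parallel gripper is mounted at the origin on the work surface. World frame = base frame: x ahead of the robot, y to its left, z up, the work surface at z = 0. Lengths are in m, angles in rad, forces in N, time in s.
With the tool pointing down it reaches from about 0.35 to 0.875 m from the base axis. Payload 4.2 kg.
Tool frame: the origin (TCP) lies midway between the tips of the shut fingers; the grasp point (between the pads) lies 19 mm behind it; z points along the fingers, y is the line along which they close (so a half turn about z gives the same grasp; the last joint's range is limited). The gripper opens to 87 mm and grips with 3 to 60 N. Pads are 19 mm wide; open, the fingers measure 117 mm over their backs; the gripper's body (75 mm by 190 mm) begins 51 mm behind the grasp point.
Start: joints at [-1.037, 0.385, 0.008, 0, -1.194, -0.259], TCP at [0.17, -0.602, 0.223] pointing down, gripper open.
Joint ranges: [-3.14, 3.14], [-1.21, 2.06], [-1.07, 1.41], [-3.16, 2.05], [-2.99, -0.16], [-3.1, 3.1]. Speed limits (rad/s): [2.79, 2.79, 3.14, 3.14, 3.14, 3.14].

### API

Orientations are given as a rotation vector (axis times angle).
In Python, from cell import env gives the robot as it stands.
- The arm moves only by the shell command python3 -m inch 'ROWS'. ROWS is JSON, a list that holds one entry, the list of rows, each a list of 7 numbers: the turn, a rotation vector about the tool's x, y, z in rad, then the shift along the tool's x, y, z in m, then the opening, from -1 (shut) to 1 (fully open). In form: [[[rx, ry, rz, dx, dy, dz, gripper], ...]]. A call has 1 to 12 rows; each row is the pose to reach, as a shift and turn from the pose commanded when the call began, along the tool's axes at that moment; what a row does not reach only later rows make up. A row lasts 1/8 s, in which the tool goes at most 62.5 mm and 10.7 degrees, less where a joint would pass 70% of its speed; a pose out of reach is approached as far as the arm can. A call with a gripper value outside its range is refused whole. The fingers move at their own pace and stop on an object; the grip force is fixed at half the most. Time passes only in rows, so rows that repeat a pose let the fingers close. It gives the time, the measured TCP pose, the force, the opening and the grip force at its end, in the units of the state.
- env.get_state(): the state, without advancing time (a new reading comes with each control period).
- env.get_image(name): name is "side" or "top" or "wrist"; returns a dict with "frame" (400x640x3 uint8, blue, green, red), "vertical_fov" (degrees; the focal length in pixels is half the picture's height over the tangent of half this angle, whatever the lens; pixels are square), "cx", "cy" (the principal point, pixels), "D" ([k1, k2, p1, p2, k3] as OpenCV has them; the pictures are not rectified), "rvec" (rotation vector, rad) and "tvec" (3), from world to camera coordinates, as OpenCV has them; the wrist camera has in their place "hand_eye" (4x4, takes a point from camera to tool coordinates, whose origin is the TCP and whose axes are the flange's). Camera axes: x right, y down, z forward; pixel columns grow to the right and rows downward; lengths in m; the calibration is good to about 2 mm. A picture is of the moment at which its call begins: read the wrist's pose just before it. There is no depth.
- env.hand_in(): hands the job in; it is judged then, once.
Trained networks look in the newest picture that a camera, given by its name, has taken for a name from the list of things; names that differ only in an ending like _2 or _b are one class to them, and where a whole thing is asked for, a point or a joint stands for the part that bears it (a point fixed in the world has none). Each returns a list of dicts, best first, with "confidence" (0 to 1); they miss things now and then, are a little off and sometimes report something else, mostly with a low value. They report only what shows in the picture. A call takes as long as a camera call. They do not tell look-alikes from the thing itself.
- env.boxes_of(camera, thing): "bbox" ([centre column, centre row, width, height] in pixels, round what is visible of it).
- env.pinpoint(camera, thing): "point" ([column, row] in pixels: a listed point, or the origin of a listed thing).
The state is a dict: "time_s": time; "joints": joint angles; "qvel": joint speeds; "joint_efforts": joint torques, N m; "ee_pos": TCP position; "orientation": TCP orientation; "contact_force": force on the tool from outside, world axes, zero at the start; "wrist_torque": the same for the moment, N m; "finger_gap": finger opening in m; "gripper_force": force on a finger pad.
Only numpy, scipy, OpenCV 4.12 (cv2) and the standard library are available. Lean on these libraries where they do the work, as an engineer would, in place of code of your own. Each camera call takes 0.05 s, during which the arm holds its last target. There are 200 camera calls.

### The job

Set up this glue-up in the wooden squaring jig: slide the wall panel with the window, which lies loose on the jig's board, home into the corner so that it sits flush against both fences. Lay the longer of the two loose greyboard strips flat on top of it, pushed up against the long fence all along and not sticking out past the panel's ends, then press the toggle clamp's handle down until it locks, so that its rubber pad holds the strip. Leave everything else as it stands.

Things in the scene. Friction and masses are not known exactly. Their poses are not given: they have to be found in the camera images.
- corner (a point): Inner corner of the fixed wooden squaring jig, on the top face of its base board, where the faces of its two fences meet. x and y axes are the jig's (turned up to 15 degrees): x along the long fence, away from the robot; y into the long fence, to the robot's left; z up. Board: 12 mm thick, from x -265 to +25 mm and y -175 to +95 mm of this point.
- long_fence (a point): Middle of the long fence's face at the board. The long fence is a wooden bar along the jig's x, 22 mm wide (to +y of its face) and 22 mm high above the board, from 250 mm short of the corner to 20 mm past it.
- end_fence (a point): Middle of the end fence's face at the board. The end fence is a wooden bar of the same section along the jig's y; its face is in the plane through the corner at right angles to the long fence, from 1 to 151 mm to the -y side of the corner.
- panel_center (a point): Centre (half-way up) of the model wall panel: greyboard, white face up, 150 (its x) x 110 (its y) x 10 mm, about 100 g, loose on the jig's board, its centre 14 to 35 mm short of home along x and y, up to 12 degrees askew. Window 50 x 45 mm near its middle. Slides when pushed at an edge with a few N. Home, its axes are the jig's and this point is (-75, -55, +5) mm from the jig corner.
- panel_corner (a point): The panel's own corner, between its +x and +y edges, on its underside; it comes to the jig's corner when the panel is home. Its axes are the panel's.
- strip_center (a point): Centre (half-way up) of the longer loose greyboard strip: 120 (its x) x 24 (its y) x 8 mm, about 30 g, flat on the table to the robot's right; grip it across its 24 mm. In place it lies on the panel, its long side on the long fence: this point 12 mm from the fence face, 14 mm above the board, within 15 mm of the panel's middle along x.
- short_strip_center (a point): Centre (half-way up) of the other, shorter strip, 75 x 24 x 8 mm, not needed. It lies near the long one; the two may have changed places. To be left alone.
- clamp_handle (a joint): Angle of the toggle clamp's handle above level, rad: 1.25 to 1.45 at the start (clamp open, handle and arm both about upright), falling as the handle is pushed over and pressed down; 0 = against its stop, level, locked. Stiff: about 5 N at its end, 9 N for the last 0.06 rad, where the pad is squeezed; it stays where it is left. The arm turns down with it, 1.15 times as far.
- handle_end (a point): Point in the middle of the clamp handle's thickness, 16 mm from its outer end. The black grip is 90 mm long, 20 mm wide (jig's x) and 14 mm thick. Clamp open: about 177 mm above the table; locked: 78 mm above the table and 190 mm to +y of the long fence's face, the handle pointing to the jig's +y. It moves only in the jig's y-z plane. Its y axis runs out along the handle, z out of its upper side.
- clamp_pivot (a point): Fixed axis of the handle, along the jig's x: the handle end swings about it at 110 mm radius, from upright over to the jig's +y side and down. 68 mm above the table, 80 mm to +y of the long fence's face. Steel clamp body around it, up to 76 mm above the table. The open arm stands between it and the long fence, up to 130 mm above the table; its pad then is 10 mm or more behind the fence's face.
- clamp_spot (a point): Fixed point where the pad presses on the strip: middle of the strip's width when against the long fence, at the height of its top (18 mm above the board), 80 mm short of the end fence.
- clamp_pad: The clamp's round rubber pad, 18 mm across, 12 mm high, on the sprung spindle at the arm's end; origin at the centre of its pressing face. Gives at 1.5 N/mm; squeezed about 4 mm (6 N) when locked on the strip.
- glue_a: Glue stick standing on the jig's board behind the long fence, 29 mm across, 98 mm high; origin under its foot. To be left alone.
- glue_b: Glue stick standing on the table near the strips, 29 mm across, 98 mm high; origin under its foot. To be left alone.
- punch: Paper punch, 85 x 52 x 60 mm, on the table to the left; origin at the middle of its underside. To be left alone.
- jar: Small glass jar with a cork, 44 mm across, 62 mm high, on the table to the left; origin under its foot. To be left alone.
- tape: Roll of tape lying flat, 90 mm across, 24 mm high, on the table to the far right; origin at the middle of its underside. To be left alone.
- scissors: Scissors lying flat, 200 mm long, 10 mm high, on the table to the left; origin under the pivot. To be left alone.
- pen_box: Upright carton of pens, 62 x 30 x 105 mm, on the table to the right; origin at the middle of its underside. To be left alone.
Mind the look-alikes: they are no part of the job. What is meant by the part that bears panel_center is not yellow, and is the larger of those in its own colour.

How it is judged:
By the outcome, as a careful person would: the job done as asked, in the order asked, and still so for the second after the job is handed in, with the robot touching nothing.
It also fails if it takes over 72 s, if anything falls off the work surface, if the arm or the gripper's body presses on something with over 40 N, if the wrist force passes 120 N, or if a joint passes its speed limit or range.

## Working session

There is one attempt and no reset: what is moved stays moved. The work goes in short steps, Python scripts to look and compute and a shell command to move; the robot and the scene stay as the last step left them, time stands still between calls to the robot, and variables do not carry over. Pictures are saved under pics/ and viewed, at most 12 in all, crops included, and the job is handed in when it is done.

```bash
ls; mkdir -p pics; cat > h.py <<'E'
import numpy as np, cv2
from cell import env
from scipy.spatial.transform import Rotation as R
def cam(im, st=None):
    h=im["frame"].shape[0]; f=h/2/np.tan(np.radians(im["vertical_fov"])/2)
    K=np.array([[f,0,im["cx"]],[0,f,im["cy"]],[0,0,1]]); D=np.array(im["D"],float)
    if "rvec" in im:
        Rm=cv2.Rodrigues(np.array(im["rvec"],float))[0]; t=np.array(im["tvec"],float).ravel()
    else:
        H=np.array(im["hand_eye"]); T=np.eye(4); T[:3,:3]=R.from_rotvec(st["orientation"]).as_matrix(); T[:3,3]=st["ee_pos"]
        W=np.linalg.inv(T@H); Rm=W[:3,:3]; t=W[:3,3]
    return K,D,Rm,t
def ray(c,p):
    K,D,Rm,t=c
    u=cv2.undistortPoints(np.array([[p]],float),K,D)[0,0]
    return -Rm.T@t, Rm.T@np.array([u[0],u[1],1])
def at_z(c,p,z):
    o,d=ray(c,p); return o+d*(z-o[2])/d[2]
def proj(c,P):
    K,D,Rm,t=c
    return cv2.projectPoints(np.atleast_2d(np.array(P,float)),cv2.Rodrigues(Rm)[0],t,K,D)[0][:,0]
def tri(c1,p1,c2,p2):
    A=[];b=[]
    for c,p in((c1,p1),(c2,p2)):
        o,d=ray(c,p); d/=np.linalg.norm(d); M=np.eye(3)-np.outer(d,d); A.append(M); b.append(M@o)
    return np.linalg.lstsq(np.vstack(A),np.hstack(b),rcond=None)[0]
def shot(name,save=None):
    st=env.get_state(); im=env.get_image(name)
    if save: cv2.imwrite(save,im["frame"])
    return im["frame"],cam(im,st)
E
cat > a.py <<'E'
from h import *
np.set_printoptions(precision=4,suppress=True)
fr,ct=shot("top","pics/top0.png"); 
names="corner long_fence end_fence panel_center panel_corner strip_center short_strip_center handle_end clamp_pivot clamp_spot clamp_pad glue_a glue_b punch jar tape scissors pen_box".split()
def pp(cn):
    for n in names: print(cn,n,[(np.round(r["point"],1).tolist(),round(r["confidence"],2)) for r in env.pinpoint(cn,n)][:4])
pp("top")
fs,cs=shot("side","pics/side0.png"); pp("side")
for c in (ct,cs): print(-c[2].T@c[3], c[2][2])
print(env.get_state())
E
python3 a.py
```

```text
pics
top corner [([277.0, 134.4], 0.97)]
top long_fence [([283.0, 173.3], 0.61)]
top end_fence [([300.0, 128.3], 0.82)]
top panel_center [([194.3, 300.9], 0.77), ([391.1, 179.5], 0.71), ([429.2, 214.2], 0.39)]
top panel_corner [([292.8, 137.0], 0.88), ([160.1, 311.3], 0.82), ([378.9, 199.9], 0.56), ([236.7, 160.3], 0.26)]
top strip_center [([436.9, 160.6], 0.91)]
top short_strip_center [([428.8, 214.3], 0.62)]
top handle_end [([238.3, 154.7], 0.42)]
top clamp_pivot [([250.3, 167.2], 0.68)]
top clamp_spot [([282.9, 164.6], 0.96)]
top clamp_pad [([167.0, 136.9], 0.52), ([284.2, 173.3], 0.41), ([269.5, 160.1], 0.35)]
top glue_a [([392.5, 244.3], 0.67), ([267.0, 219.9], 0.6), ([285.0, 161.3], 0.48)]
top glue_b [([392.5, 244.3], 0.67), ([267.0, 219.9], 0.6), ([285.0, 161.3], 0.48)]
top punch [([167.0, 138.4], 0.8), ([476.1, 179.3], 0.24)]
top jar [([202.7, 228.6], 0.78)]
top tape [([417.4, 112.9], 0.92)]
top scissors [([157.6, 211.0], 0.74)]
top pen_box [([477.5, 178.3], 0.95), ([309.8, 166.3], 0.68), ([276.0, 134.2], 0.67)]
side corner [([254.9, 209.3], 0.92)]
side long_fence [([287.5, 2
[... 1102 characters left out ...]
], 0.86), ([256.7, 211.7], 0.59), ([286.5, 227.1], 0.25)]
side pen_box [([399.4, 136.9], 0.89)]
[0.3961 0.0096 1.1782] [ 0.0536 -0.0219 -0.9983]
[-0.1579  0.6205  1.1452] [ 0.4503 -0.4578 -0.7666]
{'time_s': 1.9, 'joints': array([-1.0374,  0.3847,  0.0079,  0.    , -1.194 , -0.2586]), 'qvel': array([ 0.001 ,  0.0002,  0.0014,  0.0003,  0.0007, -0.0011]), 'joint_efforts': array([  0.0006, -39.0454,  18.7612,   4.2242,   0.0154,  -0.    ]), 'ee_pos': array([ 0.1696, -0.6015,  0.2226]), 'orientation': array([ 0.4304, -3.112 ,  0.    ]), 'contact_force': array([-0.4183,  0.512 , -0.2236]), 'wrist_torque': array([ 0.014 , -0.0182, -0.0047]), 'gripper_force': 0.0, 'finger_gap': 0.0869268694238835}
```

```bash
python3 - <<'E'
import cv2
a=cv2.imread("pics/top0.png");b=cv2.imread("pics/side0.png")
cv2.imwrite("pics/t1.png",cv2.resize(a[90:330,140:500],(800,533),interpolation=cv2.INTER_CUBIC))
cv2.imwrite("pics/s1.png",cv2.resize(b[100:400,140:460],(640,600),interpolation=cv2.INTER_CUBIC))
E
```

```text
(no output)
```

View pics/t1.png

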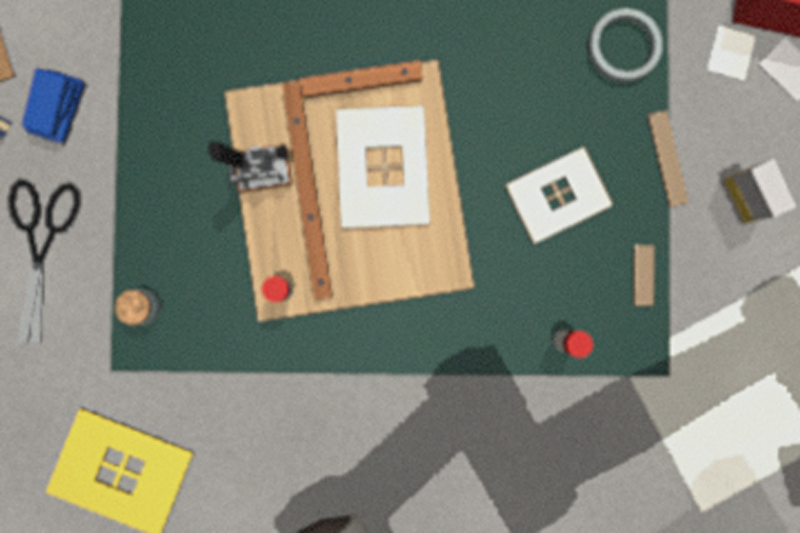

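View pics/s1.png

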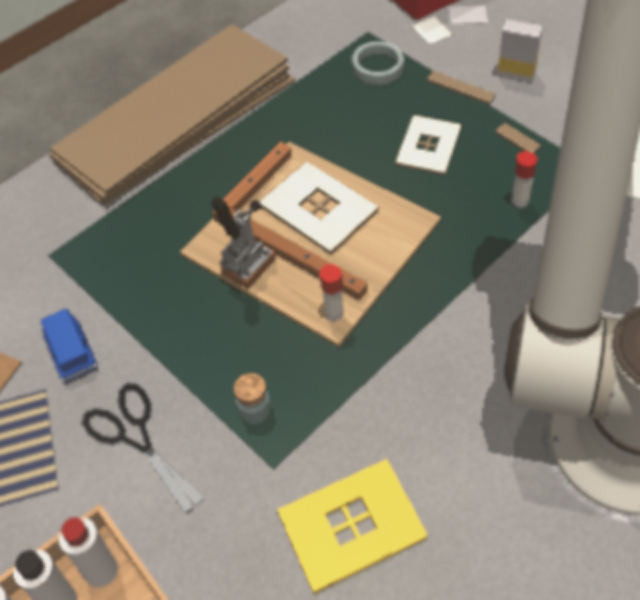

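Top view: the wanted panel lies on the board (about 313,165 full picture), with a small white look-alike to its right at 391,177 and a yellow one off the board. The long strip is at 437,161 and the short one at 430,214. The clamp is open at about 245,160.

```bash
cat > b.py <<'E'
from h import *
np.set_printoptions(precision=4,suppress=True)
ft,ct=shot("top"); fs,cs=shot("side")
C=tri(ct,(277,134.4),cs,(254.9,209.3)); L=tri(ct,(283,173.3),cs,(287.5,227.2)); print("corner",C,at_z(ct,(277,134.4),.012),at_z(cs,(254.9,209.3),.012),"long",L,at_z(ct,(283,173.3),.012),at_z(cs,(287.5,227.2),.012))
S=tri(ct,(436.9,160.6),cs,(369.9,143.3)); print("strip",S,at_z(ct,(436.9,160.6),.004))
print("short",at_z(ct,(428.8,214.3),.004),"glue_b",at_z(ct,(392.5,244.3),0),"spot",tri(ct,(282.9,164.6),cs,(279.6,213.3)))
print("pivot",tri(ct,(250.3,167.2),cs,(259.3,227.3)),"handle", tri(ct,(238.3,154.7),cs,(252,203.4)))
def quad(fr,c,lo,hi,z,seed):
    m=cv2.inRange(cv2.cvtColor(fr,cv2.COLOR_BGR2HSV),lo,hi); n,lab,s,ce=cv2.connectedComponentsWithStats(m)
    i=np.argmin([np.hypot(*(ce[k]-seed)) if s[k,4]>60 else 1e9 for k in range(n)])
    ys,xs=np.where(lab==i); P=np.array([at_z(c,(x,y),z)[:2] for x,y in zip(xs,ys)],np.float32)
    r=cv2.minAreaRect(P); return s[i,4],r
print(quad(ft,ct,(0,0,170),(180,45,255),.022,(312,165)))
print(quad(fs,cs,(0,0,170),(180,45,255),.022,(300,200)))
print(quad(ft,ct,(5,50,90),(20,160,220),.008,(439,161)))
E
python3 b.py
```

```text
corner [ 0.6528  0.1044 -0.0016] [0.6481 0.1018 0.012 ] [0.6451 0.1119 0.012 ] long [ 0.5397  0.0825 -0.0119] [0.5395 0.0834 0.012 ] [0.5224 0.0914 0.012 ]
strip [ 0.5792 -0.3495  0.0085] [ 0.5824 -0.3485  0.004 ]
short [ 0.4307 -0.3248  0.004 ] glue_b [ 0.3461 -0.2234  0.    ] spot [0.5608 0.0831 0.0374]
pivot [0.5498 0.1681 0.0616] handle [0.5595 0.1773 0.1694]
(np.int32(1831), ((0.563454806804657, 0.004143215715885162), (0.14794576168060303, 0.10915079712867737), 3.274364471435547))
(np.int32(1133), ((0.5615683197975159, 0.005871262401342392), (0.147859588265419, 0.10905850678682327), 3.4261043071746826))
(np.int32(379), ((0.5810728073120117, -0.3566758632659912), (0.11933840811252594, 0.02606479451060295), 12.96493911743164))
```

```bash
cat >> h.py <<'E'
np.set_printoptions(precision=4,suppress=True)
CMD=None
def pose(pos,xdir_deg,tilt=0,tax=(1,0,0)):
    "tool down, tool x at world heading xdir_deg; then tilted about its own axis tax"
    a=np.radians(xdir_deg); x=np.array([np.cos(a),np.sin(a),0]); z=np.array([0,0,-1.]); y=np.cross(z,x)
    return np.array(pos,float), R.from_matrix(np.c_[x,y,z])*R.from_rotvec(np.radians(tilt)*np.array(tax,float))
def rel(p,q,p0=None,q0=None):
    st=env.get_state()
    p0=st["ee_pos"] if p0 is None else p0; q0=R.from_rotvec(st["orientation"]) if q0 is None else q0
    return np.r_[(q0.inv()*q).as_rotvec(), q0.inv().apply(p-p0)]
E
python3 - <<'E'
from h import *
st=env.get_state(); Q=R.from_rotvec(st["orientation"]); print(Q.as_matrix())
im=env.get_image("wrist"); print(np.array(im["hand_eye"]),im["vertical_fov"])
for yaw in (9,99,189,-81): print(yaw,rel(*pose((.50,.02,.32),yaw)))
E
```

```text
[[-0.9625 -0.2714  0.    ]
 [-0.2714  0.9625  0.    ]
 [-0.      0.     -1.    ]]
[[ 0.0001 -0.96   -0.2802  0.0764]
 [ 1.     -0.      0.0005 -0.0009]
 [-0.0005 -0.2802  0.96   -0.1631]
 [ 0.      0.      0.      1.    ]] 61.03298642948268
9 [-0.      0.     -3.0239 -0.4866  0.5085 -0.0975]
99 [ 0.      0.      1.6885 -0.4866  0.5085 -0.0975]
189 [ 0.      0.      0.1177 -0.4866  0.5085 -0.0975]
-81 [-0.      0.     -1.4531 -0.4866  0.5085 -0.0975]
```

```bash
python3 -m inch '[[[0,0,0.1177,-0.4866,0.5085,-0.0975,1],[0,0,0.1177,-0.4866,0.5085,-0.0975,1],[0,0,0.1177,-0.4866,0.5085,-0.0975,1],[0,0,0.1177,-0.4866,0.5085,-0.0975,1],[0,0,0.1177,-0.4866,0.5085,-0.0975,1],[0,0,0.1177,-0.4866,0.5085,-0.0975,1],[0,0,0.1177,-0.4866,0.5085,-0.0975,1],[0,0,0.1177,-0.4866,0.5085,-0.0975,1],[0,0,0.1177,-0.4866,0.5085,-0.0975,1],[0,0,0.1177,-0.4866,0.5085,-0.0975,1],[0,0,0.1177,-0.4866,0.5085,-0.0975,1],[0,0,0.1177,-0.4866,0.5085,-0.0975,1]]]'
python3 - <<'E'
from h import *
print(env.get_state()["joints"])
fr,c=shot("wrist","pics/w1.png")
for n in "corner long_fence end_fence panel_center panel_corner clamp_spot clamp_pivot handle_end glue_a".split():
    for r in env.pinpoint("wrist",n)[:2]: print(n,r["confidence"],r["point"],at_z(c,r["point"],{"clamp_spot":.03,"clamp_pivot":.068,"handle_end":.177,"panel_center":.017,"glue_a":.012}.get(n,.012)))
E
```

```text
time_s: 3.55
ee_pos: [0.5011, 0.0227, 0.3203]
orientation: [-0.252, 3.131, 0.0]
contact_force: [0.1, -0.4, 0.3]
finger_gap: 0.0871
gripper_force: 0.0
[ 0.3694  0.1142 -0.1132 -0.     -1.3427 -1.7798]
corner 0.67 [361.5, 253.9] [0.643  0.1071 0.012 ]
long_fence 0.74 [363.2, 180.6] [0.5297 0.0873 0.012 ]
end_fence 0.68 [312.1, 256.1] [0.6587 0.0332 0.012 ]
panel_center 0.67 [301.0, 194.6] [0.563  0.0026 0.017 ]
panel_center 0.57 [151.3, 151.5] [ 0.5344 -0.2132  0.017 ]
panel_corner 0.82 [331.9, 243.8] [0.6336 0.0596 0.012 ]
panel_corner 0.59 [174.6, 108.4] [ 0.4711 -0.1852  0.012 ]
clamp_spot 0.94 [353.1, 210.5] [0.5706 0.0786 0.03  ]
clamp_pivot 0.74 [427.2, 222.2] [0.5589 0.1721 0.068 ]
handle_end 0.88 [469.6, 259.6] [0.5563 0.1822 0.177 ]
handle_end 0.61 [405.6, 99.6] [0.4158 0.0828 0.177 ]
glue_a 0.72 [157.3, 11.6] [ 0.3528 -0.2145  0.012 ]
glue_a 0.68 [406.9, 98.1] [0.4082 0.1235 0.012 ]
```

View pics/w1.png

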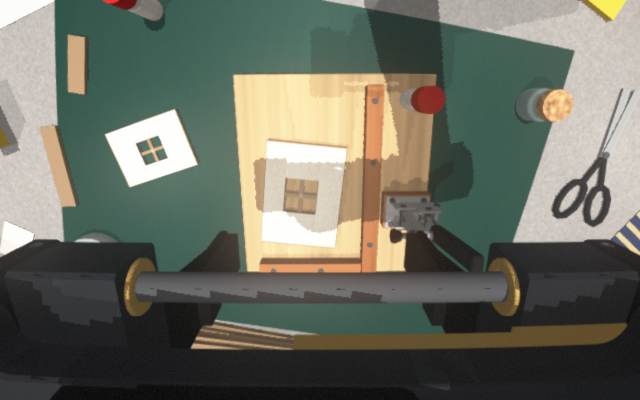

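```bash
cat > f.py <<'E'
from h import *
import sys
def line(P):
    P=np.array(P); 
    for _ in range(6):
        m=P.mean(0); d=np.linalg.svd(P-m)[2][0]; n=np.array([-d[1],d[0]]); r=(P-m)@n
        k=np.abs(r)<max(.0008,2*r.std()); 
        if k.all(): break
        P=P[k]
    if d[0]<0: d=-d
    return m,np.degrees(np.arctan2(d[1],d[0])),len(P)
for cn in ("top","wrist"):
    fr,c=shot(cn); hsv=cv2.cvtColor(fr,cv2.COLOR_BGR2HSV)
    # fence profile samples
    a=np.radians(9.5); ex=np.array([np.cos(a),np.sin(a)]); ey=np.array([-ex[1],ex[0]]); C=np.array([.645,.105])
    lab=cv2.cvtColor(fr,cv2.COLOR_BGR2LAB).astype(np.float32)[:,:,1]
    out=[];inn=[]
    for s in np.arange(-.24,-.01,.004):
        t=np.arange(-.02,.05,.0005); W=np.array([[*(C+s*ex+u*ey),.034] for u in t])
        px=proj(c,W).astype(np.float32); v=cv2.remap(lab,px[:,:1],px[:,1:],cv2.INTER_LINEAR)[:,0]
        g=np.gradient(cv2.GaussianBlur(v[:,None],(1,9),0)[:,0]); i,j=g.argmax(),g.argmin()
        if j>i: inn.append(W[i,:2]); out.append(W[j,:2])
    mo,ao,no=line(out); mi,ai,ni=line(inn); print(cn,"outer",mo,ao,no,"inner(top edge or base)",mi,ai,ni)
    e=lambda A:(np.array([-np.sin(A),np.cos(A)]))
    n=e(np.radians(ao)); print(" face from outer: n.p=",mo@n-.022," inner n.p=",mi@n, "n",n)
    m=cv2.inRange(hsv,(0,0,130),(180,45,255)) if cn=="top" else cv2.inRange(hsv,(0,0,85),(180,70,255))
    seed=proj(c,[[.563,.03,.022]])[0]
    nn,lb,s,ce=cv2.connectedComponentsWithStats(m); x,y=seed.round().astype(int); i=lb[y,x]; print(i,s[i,4])
    ys,xs=np.where(lb==i); P=np.array([at_z(c,(x,y),.022)[:2] for x,y in zip(xs,ys)],np.float32); print(cv2.minAreaRect(P))
E
python3 f.py
```

```text
top outer [0.4993 0.1011] 8.627087970810816 29 inner(top edge or base) [0.499  0.0798] 8.248949201797739 30
 face from outer: n.p= 0.0031000954927527975  inner n.p= 0.004015834046983402 n [-0.15    0.9887]
0 119067
((0.4733218550682068, -0.042241573333740234), (1.148747444152832, 1.8536641597747803), 1.3179957866668701)
wrist outer [0.5159 0.1069] 10.584817260627803 52 inner(top edge or base) [0.5191 0.0837] 9.52336979279342 47
 face from outer: n.p= -0.01168432473358782  inner n.p= -0.013095011471845193 n [-0.1837  0.983 ]
183 6874
((0.5712095499038696, 0.004274453967809677), (0.1637355387210846, 0.11089383810758591), 3.400996446609497)
```

```bash
python3 - <<'E'
from h import *
print(rel(*pose((.572,-.0855,.12),279.3)));print(rel(*pose((.572,-.0855,.017),279.3)))
E
```

```text
[-0.0001  0.0002 -1.577  -0.055  -0.1148  0.2002]
[-0.0001  0.0002 -1.577  -0.055  -0.1148  0.3032]
```

```bash
python3 -m inch '[[[0,0,-1.577,-0.055,-0.1148,0.2,1],[0,0,-1.577,-0.055,-0.1148,0.2,1],[0,0,-1.577,-0.055,-0.1148,0.2,1],[0,0,-1.577,-0.055,-0.1148,0.2,1],[0,0,-1.577,-0.055,-0.1148,0.2,1],[0,0,-1.577,-0.055,-0.1148,0.2,1],[0,0,-1.577,-0.055,-0.1148,0.2,1],[0,0,-1.577,-0.055,-0.1148,0.2,1],[0,0,-1.577,-0.055,-0.1148,0.2,1],[0,0,-1.577,-0.055,-0.1148,0.28,1],[0,0,-1.577,-0.055,-0.1148,0.303,1],[0,0,-1.577,-0.055,-0.1148,0.303,1]]]'
python3 - <<'E'
from h import *
fr,c=shot("wrist","pics/w2.png"); st=env.get_state(); print(R.from_rotvec(st["orientation"]).as_matrix())
E
```

```text
time_s: 5.65
ee_pos: [0.5716, -0.0852, 0.0152]
orientation: [2.393, -2.031, -0.003]
contact_force: [-0.5, -0.2, -0.3]
finger_gap: 0.0867
gripper_force: 0.0
[[ 0.1626 -0.9867 -0.0018]
 [-0.9867 -0.1626 -0.0004]
 [ 0.0001  0.0018 -1.    ]]
```

View pics/w2.png

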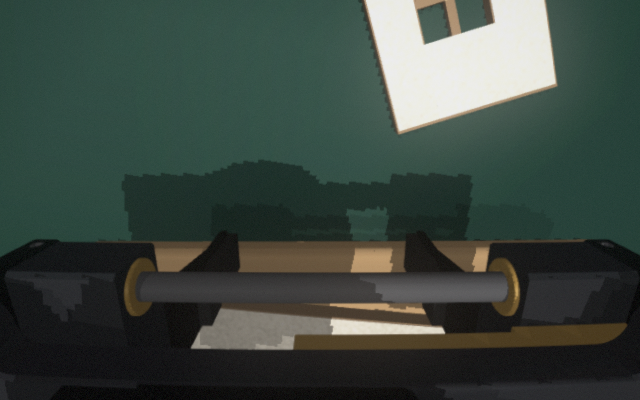

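Panel edge sits ahead of both fingers; the look-alike (upper right) is well behind. Pushing +y now.

```bash
python3 -m inch '[[[0,0,0,-0.01,0,0,1],[0,0,0,-0.018,0,0,1],[0,0,0,-0.024,0,0,1],[0,0,0,-0.029,0,0,1],[0,0,0,-0.033,0,0,1],[0,0,0,-0.037,0,0,1],[0,0,0,-0.041,0,0,1],[0,0,0,-0.044,0,0,1],[0,0,0,-0.047,0,0,1],[0,0,0,-0.05,0,0,1],[0,0,0,-0.052,0,0,1],[0,0,0,-0.052,0,0,1]]]'
```

```text
time_s: 7.2
ee_pos: [0.5637, -0.0333, 0.017]
orientation: [-2.395, 2.033, 0.0]
contact_force: [-0.1, 0.9, 0.8]
finger_gap: 0.0874
gripper_force: 0.0
```

```bash
python3 -m inch '[[[0,0,0,-0.001,0,0,1],[0,0,0,-0.002,0,0,1],[0,0,0,-0.003,0,0,1],[0,0,0,-0.004,0,0,1]]]'
```

```text
time_s: 7.7
ee_pos: [0.5634, -0.0309, 0.0172]
orientation: [2.395, -2.031, 0.002]
contact_force: [2.6, -9.5, -0.5]
finger_gap: 0.0869
gripper_force: 5.1
```

```bash
python3 -m inch '[[[0,0,0,-0.002,0,0,1],[0,0,0,-0.002,0,0,1],[0,0,0,0.03,0,0,1],[0,0,0,0.03,0,-0.06,0.15],[0,0,0,0.03,0,-0.1,0.15],[0,0,0,0.03,0,-0.1,0.15]]]'; python3 - <<'E'
from h import *
st=env.get_state()
print(rel(*pose((.4547,.0049,.11),189.3)));print(rel(*pose((.4547,.0049,.017),189.3)))
E
```

```text
time_s: 8.45
ee_pos: [0.5705, -0.0589, 0.1209]
orientation: [-2.391, 2.029, -0.009]
contact_force: [-0.5, 0.1, -0.6]
finger_gap: 0.0647
gripper_force: 0.0
[-0.0068  0.0065  1.5719 -0.0818  0.104   0.01  ]
[-0.0068  0.0065  1.5719 -0.0818  0.1048  0.103 ]
```

```bash
python3 -m inch '[[[0,0,1.571,-0.0818,0.104,0.01,0.15],[0,0,1.571,-0.0818,0.104,0.01,0.15],[0,0,1.571,-0.0818,0.104,0.01,0.15],[0,0,1.571,-0.0818,0.104,0.01,0.15],[0,0,1.571,-0.0818,0.104,0.01,0.15],[0,0,1.571,-0.0818,0.104,0.01,0.15],[0,0,1.571,-0.0818,0.104,0.01,0.15],[0,0,1.571,-0.0818,0.104,0.01,0.15],[0,0,1.571,-0.0818,0.104,0.01,0.15],[0,0,1.571,-0.0818,0.104,0.07,0.15],[0,0,1.571,-0.0818,0.104,0.104,0.15],[0,0,1.571,-0.0818,0.104,0.104,0.15]]]'
python3 -c "
from h import *
fr,c=shot('wrist');fr2,c2=shot('top')
cv2.imwrite('pics/c3.png',np.hstack([fr,cv2.resize(fr2[90:250,220:360],(350,400))])[:,190:]);print(env.get_state()['ee_pos'])"
```

```text
time_s: 9.95
ee_pos: [0.4515, 0.0047, 0.0124]
orientation: [0.257, -3.129, 0.001]
contact_force: [-0.9, -0.6, 1.4]
finger_gap: 0.0501
gripper_force: 0.6
[0.4515 0.0047 0.0125]
```

View pics/c3.png

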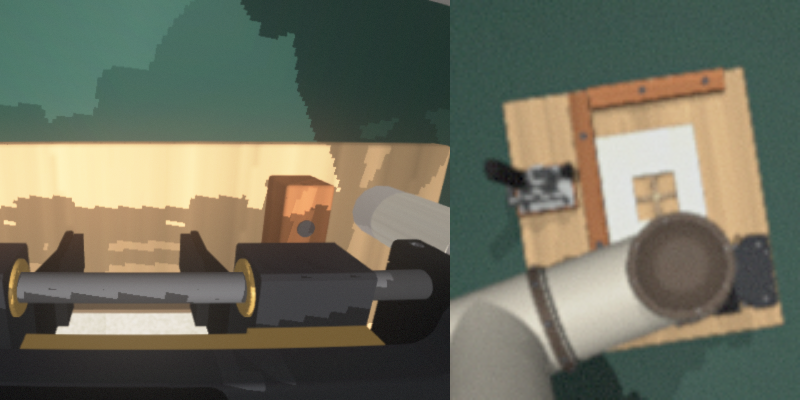

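Right: the panel sits along the long fence; the fingers are behind its near edge, clear of the glue stick. Pushing +x, slightly raised.

```bash
python3 -m inch '[[[0,0,0,0,0,-0.004,0.15],[0,0,0,-0.01,0,-0.004,0.15],[0,0,0,-0.016,0,-0.004,0.15],[0,0,0,-0.021,0,-0.004,0.15],[0,0,0,-0.025,0,-0.004,0.15],[0,0,0,-0.029,0,-0.004,0.15],[0,0,0,-0.032,0,-0.004,0.15],[0,0,0,-0.035,0,-0.004,0.15],[0,0,0,-0.038,0,-0.004,0.15],[0,0,0,-0.04,0,-0.004,0.15],[0,0,0,-0.041,0,-0.004,0.15],[0,0,0,-0.041,0,-0.004,0.15]]]'
```

```text
time_s: 11.55
ee_pos: [0.4927, 0.0113, 0.0171]
orientation: [-0.256, 3.131, 0.0]
contact_force: [-0.3, -0.9, -0.1]
finger_gap: 0.0502
gripper_force: 0.1
```

```bash
python3 -m inch '[[[0,0,0,-0.001,0,0,0.15],[0,0,0,-0.002,0,0,0.15],[0,0,0,-0.003,0,0,0.15],[0,0,0,-0.003,0,0,0.15]]]'
```

```text
time_s: 12.05
ee_pos: [0.4957, 0.0118, 0.0171]
orientation: [-0.256, 3.131, 0.0]
contact_force: [-0.2, -0.1, 0.0]
finger_gap: 0.0504
gripper_force: 0.2
```

```bash
python3 -m inch '[[[0,0,0,-0.001,0,0,0.15],[0,0,0,-0.002,0,0,0.15],[0,0,0,-0.003,0,0,0.15],[0,0,0,-0.004,0,0,0.15]]]'
```

```text
time_s: 12.55
ee_pos: [0.4992, 0.0123, 0.017]
orientation: [0.256, -3.13, 0.0]
contact_force: [-1.1, 0.3, 1.6]
finger_gap: 0.05
gripper_force: 1.0
```

```bash
python3 -m inch '[[[0,0,0,-0.001,0,0,0.15],[0,0,0,-0.002,0,0,0.15],[0,0,0,-0.003,0,0,0.15],[0,0,0,-0.003,0,0,0.15]]]'
```

```text
time_s: 13.05
ee_pos: [0.4994, 0.012, 0.0165]
orientation: [0.254, -3.125, 0.002]
contact_force: [-7.2, -0.2, 4.4]
finger_gap: 0.05
gripper_force: 3.4
```

```bash
python3 - <<'E'
from h import *
p,q=pose((.4994+.003,.012,.017),189.3)
print(rel(*pose((.50,-.335,.25),193),p,q))
E
python3 -m inch '[[[0,0,0,0.02,0,0,0.15],[0,0,0,0.02,0,-0.06,0.15],[0,0,0,0.02,0,-0.12,0.15],[0,0,0,0.02,0,-0.18,0.15],[0,0,0,0.02,0,-0.2,0.15]]]'
```

```text
[ 0.      0.     -0.0646  0.0584 -0.3421 -0.233 ]
time_s: 13.68
ee_pos: [0.4857, 0.0104, 0.222]
orientation: [-0.256, 3.12, 0.003]
contact_force: [0.3, 0.2, -0.4]
finger_gap: 0.0498
gripper_force: 0.0
```

```bash
python3 -m inch '[[[0,0,-0.0646,0.0384,-0.342,-0.033,0.15],[0,0,-0.0646,0.0384,-0.342,-0.033,0.15],[0,0,-0.0646,0.0384,-0.342,-0.033,0.15],[0,0,-0.0646,0.0384,-0.342,-0.033,0.15],[0,0,-0.0646,0.0384,-0.342,-0.033,0.15],[0,0,-0.0646,0.0384,-0.342,-0.033,0.15],[0,0,-0.0646,0.0384,-0.342,-0.033,0.15]]]'
cat > g.py <<'E'
from h import *
fr,c=shot("wrist"); ft,ct=shot("top"); st=env.get_state(); print(st["ee_pos"],st["joints"])
cv2.imwrite('pics/c4.png',np.hstack([fr[:300],cv2.resize(ft[100:220,240:340],(333,400))[:300]])[:,190:])
for n in ("strip_center","short_strip_center"):
    for r in env.pinpoint("wrist",n)[:2]: print(n,r["confidence"],r["point"],at_z(c,r["point"],.004))
    for r in env.boxes_of("wrist",n)[:2]: print(n,r["confidence"],r["bbox"])
for n in ("panel_center","panel_corner","corner"):
    for r in env.pinpoint("top",n)[:2]: print(n,r["confidence"],r["point"],at_z(ct,r["point"],.012))
E
python3 g.py
```

```text
time_s: 14.55
ee_pos: [0.5009, -0.3366, 0.2497]
orientation: [-0.351, 3.12, -0.002]
contact_force: [-0.3, -0.5, 0.0]
finger_gap: 0.05
gripper_force: 0.0
[ 0.5006 -0.3342  0.2498] [-0.32    0.3279 -0.0083 -0.0002 -1.2339 -1.0237]
strip_center 0.64 [292.8, 221.1] [ 0.5843 -0.3563  0.004 ]
strip_center 0.72 [292.4, 219.2, 23.0, 89.2]
strip_center 0.7 [474.0, 46.5, 67.3, 44.5]
short_strip_center 0.84 [342.9, 109.7] [ 0.435  -0.3268  0.004 ]
short_strip_center 0.61 [345.8, 106.5, 38.4, 69.2]
panel_center 0.88 [388.5, 176.9] [ 0.5334 -0.2097  0.012 ]
panel_center 0.64 [266.6, 157.6] [0.5827 0.1295 0.012 ]
panel_corner 0.82 [381.0, 200.2] [ 0.4682 -0.1888  0.012 ]
panel_corner 0.7 [276.9, 133.3] [0.6512 0.1021 0.012 ]
corner 0.89 [275.8, 134.4] [0.6481 0.1051 0.012 ]
```

View pics/c4.png

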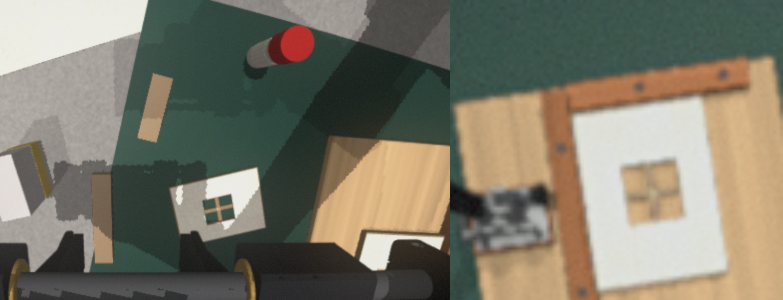

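The panel now sits flush in the corner (right half), and the long strip shows at columns 282–302, rows 174–264 of the wrist picture.

```bash
python3 - <<'E'
from h import *
fr,c=shot("wrist"); st=env.get_state()
P=[at_z(c,p,.008)[:2] for p in [(282,175),(301,173),(302,263),(285,264)]]; print(np.array(P))
hsv=cv2.cvtColor(fr,cv2.COLOR_BGR2HSV); print(hsv[220,270:320:4].tolist())
m=cv2.inRange(hsv,(5,60,30),(20,200,255)); m[:,:270]=0;m[:,315:]=0;m[:165]=0;m[285:]=0
n,lb,s,ce=cv2.connectedComponentsWithStats(m); i=1+s[1:,4].argmax(); ys,xs=np.where(lb==i)
W=np.array([at_z(c,(x,y),.008)[:2] for x,y in zip(xs,ys)],np.float32); print(s[i],cv2.minAreaRect(W))
E
```

```text
[[ 0.5266 -0.3775]
 [ 0.5189 -0.3553]
 [ 0.6376 -0.3284]
 [ 0.6442 -0.3501]]
[[21, 15, 167], [16, 17, 169], [16, 17, 167], [17, 79, 116], [14, 84, 116], [14, 83, 117], [16, 81, 114], [16, 86, 95], [78, 51, 60], [69, 58, 62], [75, 59, 61], [73, 53, 58], [74, 56, 59]]
[ 278  173   22   90 1698] ((0.5811375379562378, -0.3574587106704712), (0.12026502192020416, 0.02412133477628231), 13.2113037109375)
```

```bash
python3 - <<'E'
from h import *
fr,c=shot("wrist"); ft,ct=shot("top")
print("pen", [at_z(c,p,0) for p in [(241,195),(209,220)]], [(r["confidence"],at_z(ct,r["point"],0)) for r in env.pinpoint("top","pen_box")[:1]],[(r["confidence"],r["point"],at_z(c,r["point"],0)) for r in env.pinpoint("wrist","pen_box")[:1]])
p,q=pose((.5005,-.3355,.25),193)
for z in(.1,.004): print(rel(*pose((.581,-.3565,z),193.2),p,q))
E
```

```text
pen [array([ 0.5659, -0.4239,  0.    ]), array([ 0.6089, -0.4594,  0.    ])] [(0.66, array([ 0.532, -0.458,  0.   ]))] [(0.6, [223.6, 165.8], array([ 0.5335, -0.4513,  0.    ]))]
[ 0.      0.     -0.0035 -0.0737 -0.0386  0.15  ]
[ 0.      0.     -0.0035 -0.0737 -0.0386  0.246 ]
```

```bash
python3 -m inch '[[[0,0,-0.0035,-0.1017,-0.0386,0.08,0.15],[0,0,-0.0035,-0.1017,-0.0386,0.08,0.15],[0,0,-0.0035,-0.1017,-0.0386,0.1,0.15],[0,0,-0.0035,-0.1017,-0.0386,0.16,0.15],[0,0,-0.0035,-0.1017,-0.0386,0.22,0.15],[0,0,-0.0035,-0.1017,-0.0386,0.24,0.15],[0,0,-0.0035,-0.1017,-0.0386,0.246,0.15],[0,0,-0.0035,-0.1017,-0.0386,0.246,0.15],[0,0,-0.0035,-0.1017,-0.0386,0.246,-0.6],[0,0,-0.0035,-0.1017,-0.0386,0.246,-0.6],[0,0,-0.0035,-0.1017,-0.0386,0.246,-0.6],[0,0,-0.0035,-0.1017,-0.0386,0.246,-0.6]]]'
```

```text
time_s: 16.75
ee_pos: [0.6084, -0.3488, 0.0047]
orientation: [-0.363, 3.12, -0.001]
contact_force: [-1.0, 0.1, 1.8]
finger_gap: 0.023
gripper_force: 30.0
```

```bash
python3 - <<'E'
from h import *
p,q=pose((.6083,-.3501,.0045),193.2)
for z in(.15,.045,.028): print(rel(*pose((.6095,.0058,z),189.3),p,q))
E
python3 -m inch '[[[0,0,0,0,0,-0.05,-0.6],[0,0,0,0,0,-0.11,-0.6],[0,0,0,0,0,-0.145,-0.6],[0,0,0,0,0,-0.145,-0.6]]]'
```

```text
[ 0.      0.      0.0681 -0.0824  0.3462 -0.1455]
[ 0.      0.      0.0681 -0.0824  0.3462 -0.0405]
[ 0.      0.      0.0681 -0.0824  0.3462 -0.0235]
time_s: 17.25
ee_pos: [0.61, -0.3495, 0.1536]
orientation: [-0.362, 3.113, -0.006]
contact_force: [-0.5, 0.4, -0.7]
finger_gap: 0.0231
gripper_force: 30.0
```

```bash
python3 -m inch '[[[0,0,0.068,-0.0824,0.3462,0,-0.6],[0,0,0.068,-0.0824,0.3462,0,-0.6],[0,0,0.068,-0.0824,0.3462,0,-0.6],[0,0,0.068,-0.0824,0.3462,0,-0.6],[0,0,0.068,-0.0824,0.3462,0,-0.6],[0,0,0.068,-0.0824,0.3462,0,-0.6],[0,0,0.068,-0.0824,0.3462,0,-0.6],[0,0,0.068,-0.0824,0.3462,0.05,-0.6],[0,0,0.068,-0.0824,0.3462,0.09,-0.6],[0,0,0.068,-0.0824,0.3462,0.1,-0.6],[0,0,0.068,-0.0824,0.3462,0.1,-0.6]]]'
python3 - <<'E'
from h import *
fr,c=shot("wrist"); fs,cs=shot("side"); st=env.get_state(); print(st["ee_pos"])
cv2.imwrite('pics/c5.png',np.hstack([fr[:330,150:500],cv2.resize(fs[140:260,220:380],(440,330))]))
for cn,cc in(("wrist",c),("side",cs)):
  for n,z in(("strip_center",.045),("corner",.012)):
    for r in env.pinpoint(cn,n)[:2]: print(cn,n,r["confidence"],r["point"],at_z(cc,r["point"],z))
E
```

```text
time_s: 18.62
ee_pos: [0.609, 0.0064, 0.0488]
orientation: [0.255, -3.13, 0.001]
contact_force: [0.4, 0.1, 0.1]
finger_gap: 0.0235
gripper_force: 30.0
[0.6103 0.0069 0.0506]
wrist strip_center 0.91 [321.9, 196.8] [0.5823 0.0015 0.045 ]
wrist corner 0.61 [346.2, 300.3] [0.6613 0.0312 0.012 ]
side strip_center 0.79 [296.4, 192.8] [ 0.5774 -0.0021  0.045 ]
side corner 0.87 [257.1, 211.5] [0.6337 0.113  0.012 ]
```

View pics/c5.png

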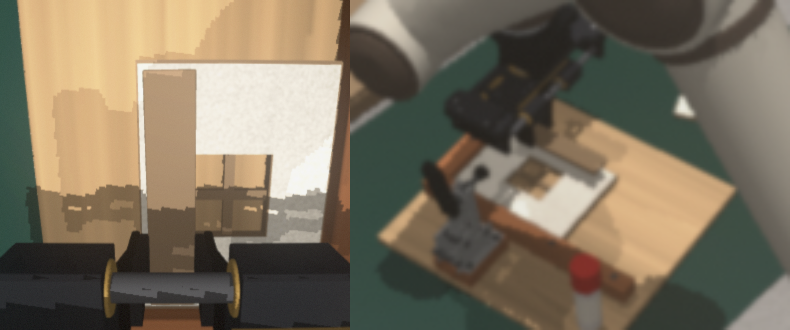

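Strip is held level over the panel's −y edge strip, its near end just inside the panel end, gripper clear of the clamp. Lower and release.

```bash
python3 -m inch '[[[0,0,0,0,0,0.012,-0.6],[0,0,0,0,0,0.019,-0.6],[0,0,0,0,0,0.0225,-0.6],[0,0,0,0,0,0.0225,-0.6],[0,0,0,0,0,0.0225,-0.1],[0,0,0,0,0,0.0225,0],[0,0,0,0,0,0.0225,0],[0,0,0,0,0,0.0,0],[0,0,0,0,0,-0.06,0],[0,0,0,0,0,-0.1,0],[0,0,0,0,0,-0.1,0]]]'
python3 - <<'E'
from h import *
p,q=pose((.6095,.0058,.1495),189.3)
C=np.array([.646,.105]); a=np.radians(9.3); M=np.array([[np.cos(a),-np.sin(a)],[np.sin(a),np.cos(a)]])
for y,z in ((-.135,.14),(-.135,.0255)):
    w=C+M@np.array([-.08,y]); print(w,rel(*pose((*w,z),279.3,-10,(0,1,0)),p,q), pose((*w,z),279.3,-10,(0,1,0))[1].as_matrix()[:,2])
st=env.get_state(); fr,c=shot("wrist")
for n,z in(("strip_center",.026),):
    for r in env.pinpoint("wrist",n)[:2]: print(n,r["confidence"],r["point"],at_z(c,r["point"],z),M.T@(at_z(c,r["point"],z)[:2]-C))
E
```

```text
time_s: 20.3
ee_pos: [0.6114, 0.0076, 0.1533]
orientation: [-0.256, 3.122, 0.002]
contact_force: [0.7, 1.0, -0.7]
finger_gap: 0.0435
gripper_force: 0.0
[ 0.5889 -0.0412] [-0.137  -0.137  -1.5664  0.0279 -0.043   0.0095] [-0.0281  0.1714 -0.9848]
[ 0.5889 -0.0412] [-0.137  -0.137  -1.5664  0.0279 -0.043   0.124 ] [-0.0281  0.1714 -0.9848]
strip_center 0.7 [322.6, 154.0] [0.5836 0.0034 0.026 ] [-0.078  -0.0902]
```

```bash
python3 -m inch '[[[-0.137,-0.137,-1.5664,0.028,-0.043,0.0,0.5],[-0.137,-0.137,-1.5664,0.028,-0.043,0.0,0.5],[-0.137,-0.137,-1.5664,0.028,-0.043,0.0,0.5],[-0.137,-0.137,-1.5664,0.028,-0.043,0.0,0.5],[-0.137,-0.137,-1.5664,0.028,-0.043,0.0,0.5],[-0.137,-0.137,-1.5664,0.028,-0.043,0.0,0.5],[-0.137,-0.137,-1.5664,0.028,-0.043,0.0,0.5],[-0.137,-0.137,-1.5664,0.028,-0.043,0.0,0.5],[-0.137,-0.137,-1.5664,0.028,-0.043,0.0,0.5],[-0.137,-0.137,-1.5664,0.028,-0.043,0.06,0.5],[-0.137,-0.137,-1.5664,0.028,-0.043,0.115,0.5],[-0.137,-0.137,-1.5664,0.028,-0.043,0.1235,0.5]]]'
python3 - <<'E'
from h import *
import time
p,q=pose((.5889,-.0412,.026),279.3,-10,(0,1,0)); ey=np.array([-.1616,.987,0])
for d in(.1,): print(q.inv().apply(ey)*d, q.inv().apply([0,0,.1]))
fr,c=shot("wrist"); print(env.get_state()["ee_pos"],R.from_rotvec(env.get_state()["orientation"]).as_matrix()[:,2])
E
```

```text
time_s: 21.9
ee_pos: [0.5839, -0.04, 0.02]
orientation: [-2.308, 1.963, 0.216]
contact_force: [-0.7, -0.0, 0.4]
finger_gap: 0.0656
gripper_force: 0.0
[-0.0985 -0.      0.0174] [-0.0174 -0.     -0.0985]
[ 0.5858 -0.0401  0.0217] [-0.0362  0.1705 -0.9847]
```

```bash
python3 -m inch '[[[0,0,0,0,0,0,0.5],[0,0,0,0,0,0,0.5]]]'
```

```text
time_s: 22.2
ee_pos: [0.59, -0.0397, 0.0279]
orientation: [-2.303, 1.953, 0.196]
contact_force: [-0.1, -0.4, 0.2]
finger_gap: 0.0649
gripper_force: 0.0
```

```bash
python3 -m inch '[[[0,0,0,-0.0148,0,0.0041,0.5],[0,0,0,-0.0236,0,0.0057,0.5],[0,0,0,-0.0315,0,0.0071,0.5],[0,0,0,-0.0394,0,0.0085,0.5],[0,0,0,-0.0473,0,0.0099,0.5],[0,0,0,-0.0542,0,0.0111,0.5],[0,0,0,-0.0611,0,0.0123,0.5],[0,0,0,-0.067,0,0.0133,0.5],[0,0,0,-0.0729,0,0.0144,0.5],[0,0,0,-0.0768,0,0.0151,0.5],[0,0,0,-0.0798,0,0.0156,0.5],[0,0,0,-0.0798,0,0.0156,0.5]]]'
python3 - <<'E'
from h import *
ft,ct=shot("top"); fs,cs=shot("side")
cv2.imwrite('pics/c6.png',np.hstack([cv2.resize(ft[110:220,240:350],(330,330)),cv2.resize(fs[140:260,220:380],(440,330))]))
E
```

```text
time_s: 23.7
ee_pos: [0.5752, 0.0407, 0.0241]
orientation: [-2.304, 1.955, 0.202]
contact_force: [-0.2, 0.2, 0.1]
finger_gap: 0.0654
gripper_force: 0.5
```

View pics/c6.png

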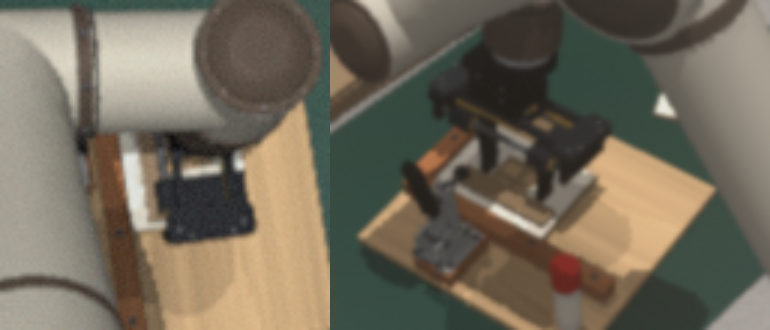

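Strip lies flat ahead of both fingers, still about 15 mm from the fence; gripper leans clear of the clamp. Continue.

```bash
python3 -m inch '[[[0,0,0,-0.003,0,-0.0005,0.5],[0,0,0,-0.006,0,0,0.5],[0,0,0,-0.008,0,0.0004,0.5],[0,0,0,-0.010,0,0.0008,0.5],[0,0,0,-0.011,0,0.001,0.5],[0,0,0,-0.012,0,0.0011,0.5],[0,0,0,-0.012,0,0.0011,0.5]]]'
```

```text
time_s: 24.68
ee_pos: [0.5732, 0.0524, 0.025]
orientation: [-2.304, 1.956, 0.202]
contact_force: [0.7, 0.3, -0.9]
finger_gap: 0.0655
gripper_force: 0.0
```

```bash
python3 -m inch '[[[0,0,0,-0.001,0,0.0002,0.5],[0,0,0,-0.002,0,0.0004,0.5],[0,0,0,-0.003,0,0.0005,0.5],[0,0,0,-0.003,0,0.0005,0.5]]]'
```

```text
time_s: 25.18
ee_pos: [0.5727, 0.0554, 0.0251]
orientation: [-2.304, 1.956, 0.202]
contact_force: [0.4, -0.2, -0.1]
finger_gap: 0.0659
gripper_force: 0.0
```

```bash
python3 -m inch '[[[0,0,0,-0.001,0,0.0002,0.5],[0,0,0,-0.002,0,0.0004,0.5],[0,0,0,-0.003,0,0.0005,0.5],[0,0,0,-0.003,0,0.0005,0.5]]]'
```

```text
time_s: 25.68
ee_pos: [0.5723, 0.0579, 0.0251]
orientation: [-2.304, 1.956, 0.201]
contact_force: [0.6, -4.1, 0.5]
finger_gap: 0.0651
gripper_force: 1.2
```

```bash
python3 -m inch '[[[0,0,0,-0.001,0,0.0002,0.5],[0,0,0,-0.002,0,0.0004,0.5],[0,0,0,-0.002,0,0.0004,0.5]]]'
```

```text
time_s: 26.05
ee_pos: [0.5723, 0.0583, 0.0251]
orientation: [-2.306, 1.956, 0.198]
contact_force: [1.1, -7.5, -0.4]
finger_gap: 0.0649
gripper_force: 4.4
```

```bash
python3 -m inch '[[[0,0,0,0.03,0,-0.005,0.5],[0,0,0,0.03,0,-0.005,0.5],[0,0,0,0.02,0,-0.065,-1],[0,0.1745,0,0.06,0,-0.12,-1],[0,0.1745,0,0.1,0,-0.18,-1],[0,0.1745,0,0.142,0,-0.228,-1],[0,0.1745,0,0.142,0,-0.228,-1],[0,0.1745,0,0.142,0,-0.228,-1]]]'
cat > k.py <<'E'
from h import *
ft,ct=shot("top"); fs,cs=shot("side"); fw,cw=shot("wrist"); st=env.get_state(); print(st["ee_pos"],st["orientation"])
cv2.imwrite('pics/c7.png',np.hstack([cv2.resize(ft[110:220,240:350],(400,400),interpolation=2),cv2.resize(fs[180:280,225:325],(400,400),interpolation=2)]))
C=np.array([.646,.105]); a=np.radians(9.3); M=np.array([[np.cos(a),-np.sin(a)],[np.sin(a),np.cos(a)]])
for n in ("handle_end","clamp_pivot","clamp_spot","strip_center","clamp_pad"):
    t=env.pinpoint("top",n); s=env.pinpoint("side",n); print(n,[(x["confidence"],x["point"]) for x in t[:2]],[(x["confidence"],x["point"]) for x in s[:2]])
    if t and s:
        w=tri(ct,t[0]["point"],cs,s[0]["point"]); print("  ",w,M.T@(w[:2]-C))
E
python3 k.py
```

```text
time_s: 27.05
ee_pos: [0.6009, -0.1165, 0.2249]
orientation: [-2.393, 2.034, 0.0]
contact_force: [0.4, 0.0, -1.6]
finger_gap: 0.0134
gripper_force: 0.0
[ 0.6001 -0.1154  0.223 ] [ 2.3947 -2.0306 -0.005 ]
handle_end [(0.71, [237.1, 157.2]), (0.2, [417.1, 112.5])] [(0.51, [253.8, 204.5])]
   [0.552  0.1787 0.1725] [-0.0809  0.0879]
clamp_pivot [(0.98, [245.5, 167.2]), (0.49, [428.2, 213.2])] [(0.81, [261.2, 226.1]), (0.15, [256.8, 211.2])]
   [0.5421 0.1734 0.0806] [-0.0914  0.0843]
clamp_spot [(0.5, [418.2, 114.2])] [(0.79, [279.6, 214.1])]
   [ 0.9523 -0.3592 -0.6552] [ 0.2272 -0.5076]
strip_center [(0.39, [235.7, 156.9])] [(0.61, [269.7, 302.7]), (0.58, [282.0, 215.4])]
   [ 0.5819  0.2342 -0.3018] [-0.0424  0.1379]
clamp_pad [] [(0.57, [266.5, 199.3])]
```

View pics/c7.png

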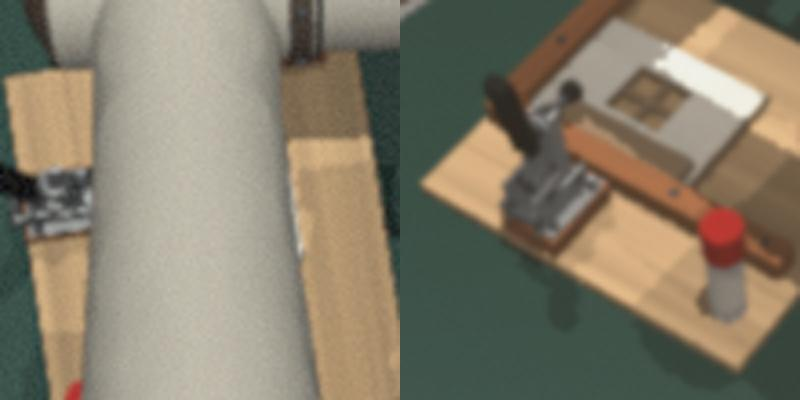

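The strip lies along the long fence within the panel's ends (side view, 265–295 × 205–225), the clamp still open. Now to the handle.

```bash
python3 - <<'E'
from h import *
C=np.array([.646,.105]); a=np.radians(9.3); M=np.array([[np.cos(a),-np.sin(a)],[np.sin(a),np.cos(a)]])
p,q=pose((.6005,-.116,.224),279.3)
for y,z in((.055,.24),(.055,.178)):
    w=C+M@np.array([-.08,y]); print(w,rel(*pose((*w,z),279.3),p,q))
for th in np.r_[1.35,1.2,1.05,.9,.75,.6,.45,.3,.2,.1,0,-.05]:
    y=.080+.108*np.cos(th)-.007*np.sin(th)-.010; z=.068+.108*np.sin(th)+.007*np.cos(th)
    print(th, "dx",round(-(y-.055),4),"dz",round(-(z-.178),4))
E
```

```text
[0.5582 0.1463] [ 0.      0.      0.     -0.2657 -0.0006 -0.016 ]
[0.5582 0.1463] [ 0.      0.      0.     -0.2657 -0.0006  0.046 ]
1.35 dx -0.0318 dz 0.0031
1.2 dx -0.0476 dz 0.0068
1.05 dx -0.0627 dz 0.0128
0.9 dx -0.0767 dz 0.021
0.75 dx -0.0893 dz 0.0313
0.6 dx -0.1002 dz 0.0432
0.45 dx -0.1092 dz 0.0567
0.3 dx -0.1161 dz 0.0714
0.2 dx -0.1195 dz 0.0817
0.1 dx -0.1218 dz 0.0923
0.0 dx -0.123 dz 0.103
-0.05 dx -0.1232 dz 0.1084
```

```bash
python3 -m inch '[[[0,0,0,-0.2657,0,-0.03,-1],[0,0,0,-0.2657,0,-0.02,-1],[0,0,0,-0.2657,0,-0.016,-1],[0,0,0,-0.2657,0,-0.016,-1],[0,0,0,-0.2657,0,-0.016,-1],[0,0,0,-0.2657,0,-0.016,-1],[0,0,0,-0.2657,0,0.02,-1],[0,0,0,-0.2657,0,0.046,-1],[0,0,0,-0.2657,0,0.046,-1]]]'
python3 - <<'E'
from h import *
fs,cs=shot("side"); st=env.get_state(); print(proj(cs,[st["ee_pos"]]),env.pinpoint("side","handle_end")[:2],env.boxes_of("side","handle_end")[:2])
cv2.imwrite('pics/c8.png',cv2.resize(fs[150:270,210:330],(600,600),interpolation=2))
E
```

```text
time_s: 28.82
ee_pos: [0.5569, 0.143, 0.1768]
orientation: [2.389, -2.033, -0.003]
contact_force: [0.2, 0.5, 0.9]
finger_gap: 0.0005
gripper_force: 0.0
[[259.3334 194.0084]] [{'point': [213.2, 329.2], 'confidence': 0.7}, {'point': [251.3, 205.5], 'confidence': 0.63}] [{'bbox': [253.8, 213.3, 14.7, 28.0], 'confidence': 0.66}]
```

View pics/c8.png

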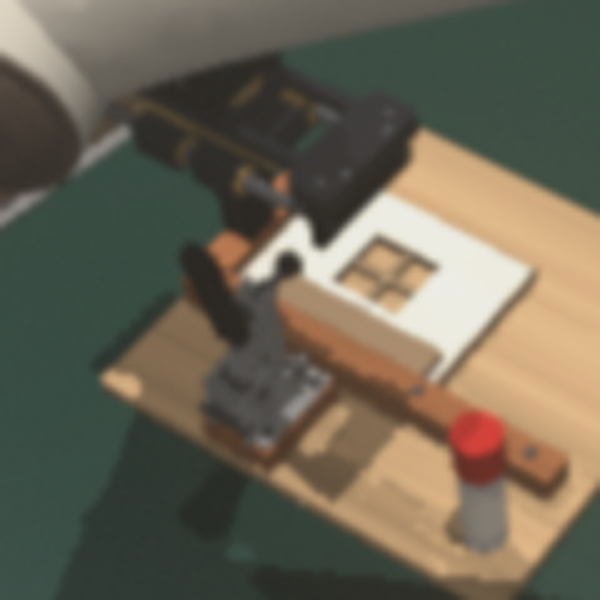

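Strip is tight along the fence (crop 280–440, 285–370); fingertip is on the fence side of the upright handle. Push through the arc.

```bash
python3 -m inch '[[[0,0,0,-0.012,0,0.002,-1],[0,0,0,-0.024,0,0.003,-1],[0,0,0,-0.032,0,0.004,-1],[0,0,0,-0.04,0,0.005,-1],[0,0,0,-0.048,0,0.007,-1],[0,0,0,-0.055,0,0.01,-1]]]'
python3 - <<'E'
from h import *
fs,cs=shot("side"); print(env.pinpoint("side","handle_end")[:3],env.boxes_of("side","handle_end")[:2])
a=np.radians(9.3)
for th in (1.35,1.1,.9): 
    y=.08+.11*np.cos(th); print(th,proj(cs,[[.646-.08*np.cos(a)-y*np.sin(a),.105-.08*np.sin(a)+y*np.cos(a),.068+.11*np.sin(th)]]))
E
```

```text
time_s: 29.72
ee_pos: [0.5493, 0.2006, 0.1694]
orientation: [-2.394, 2.032, -0.001]
contact_force: [0.5, -2.2, 4.7]
finger_gap: 0.0004
gripper_force: 2.7
[{'point': [255.3, 211.9], 'confidence': 0.53}, {'point': [242.1, 215.6], 'confidence': 0.43}] [{'bbox': [294.4, 222.7, 128.9, 101.4], 'confidence': 0.61}, {'bbox': [249.0, 219.2, 21.6, 9.3], 'confidence': 0.47}]
1.35 [[246.8968 207.2186]]
1.1 [[241.0228 215.8623]]
0.9 [[237.0963 223.3212]]
```

```bash
python3 -m inch '[[[0,0,0,-0.0077,0,0.003,-1],[0,0,0,-0.015,0,0.0065,-1],[0,0,0,-0.0217,0,0.011,-1],[0,0,0,-0.0283,0,0.016,-1],[0,0,0,-0.0343,0,0.0213,-1],[0,0,0,-0.04,0,0.0272,-1],[0,0,0,-0.0452,0,0.0332,-1],[0,0,0,-0.0542,0,0.0467,-1],[0,0,0,-0.0611,0,0.0614,-1],[0,0,0,-0.0645,0,0.0717,-1],[0,0,0,-0.0668,0,0.0823,-1],[0,0,0,-0.0668,0,0.0823,-1]]]'
```

```text
time_s: 31.38
ee_pos: [0.5377, 0.2661, 0.0855]
orientation: [2.395, -2.033, -0.001]
contact_force: [0.1, -0.2, 0.9]
finger_gap: 0.0005
gripper_force: 0.4
```

```bash
python3 -m inch '[[[0,0,0,-0.0005,0,0.003,-1],[0,0,0,-0.001,0,0.006,-1],[0,0,0,-0.001,0,0.008,-1],[0,0,0,-0.001,0,0.008,-1]]]'
```

```text
time_s: 31.88
ee_pos: [0.5379, 0.2661, 0.085]
orientation: [-2.397, 2.03, -0.003]
contact_force: [-11.2, -4.5, 34.1]
finger_gap: 0.0007
gripper_force: 16.9
```

```bash
python3 -m inch '[[[0,0,0,0,0,0.001,-1],[0,0,0,0,0,0.002,-1],[0,0,0,0,0,0.003,-1],[0,0,0,0,0,0.003,-1]]]'
```

```text
time_s: 32.38
ee_pos: [0.538, 0.2662, 0.0849]
orientation: [-2.397, 2.029, -0.004]
contact_force: [-16.8, -4.8, 47.3]
finger_gap: 0.0002
gripper_force: 23.3
```

```bash
python3 -m inch '[[[0,0,0,0,0,-0.015,-1],[0,0,0,0,0,-0.07,-1],[0,0,0,0,0,-0.13,-1],[0,0,0,-0.05,0,-0.19,-1],[0,0,0,-0.11,0,-0.2,-1],[0,0,0,-0.13,0,-0.2,-1],[0,0,0,-0.13,0,-0.2,-1]]]'
python3 k.py
python3 - <<'E'
from h import *
ft,ct=shot("top"); fs,cs=shot("side")
cv2.imwrite('pics/c9.png',np.hstack([cv2.resize(ft[100:240,220:350],(371,400),interpolation=2),cv2.resize(fs[170:280,225:340],(418,400),interpolation=2)]))
E
```

```text
time_s: 33.25
ee_pos: [0.5157, 0.3968, 0.2736]
orientation: [2.396, -2.029, -0.002]
contact_force: [0.9, -0.6, -0.5]
finger_gap: 0.0003
gripper_force: 0.0
[0.5165 0.3941 0.2743] [ 2.3925 -2.032  -0.0006]
handle_end [(0.78, [204.6, 170.1]), (0.34, [418.3, 114.2])] [(0.52, [231.5, 249.4]), (0.5, [254.1, 208.4])]
   [0.5351 0.2802 0.0871] [-0.0811  0.1909]
clamp_pivot [(0.75, [250.4, 165.5])] [(0.98, [260.3, 225.4])]
   [0.5516 0.1654 0.0667] [-0.0834  0.0749]
clamp_spot [(0.89, [283.6, 163.5]), (0.61, [206.8, 168.5])] []
strip_center [(0.69, [283.3, 161.2])] [(0.76, [281.2, 215.5]), (0.56, [271.0, 192.5])]
   [0.5687 0.0795 0.0178] [-0.0804 -0.0127]
clamp_pad [] []
```

View pics/c9.png

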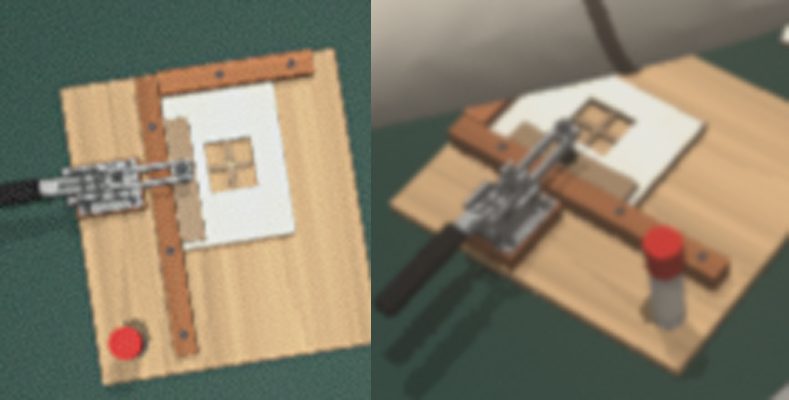

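The top and side views show the clamp locked level with its pad on the strip. The strip is against the long fence and inside the panel's ends, and the panel is in the corner.

```bash
python3 -c "
from cell import env
print(env.hand_in())"
```

```text
the job is handed in; nothing more can be done
None
```

The job is done and handed in at about 33 s: the panel is flush against both fences, the long strip lies on it along the long fence, and the clamp is locked. While checking the handle against its stop, the fingertips briefly pressed it with about 47 N.

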